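# Proof-pull a glued core mount to the index

## Robot

A 6-joint arm with a two-finger parallel gripper is mounted at the origin on the work surface. World frame = base frame: x ahead of the robot, y to its left, z up, the work surface at z = 0. Lengths are in mm, angles in rad, forces in N, time in s.
With the tool pointing down it reaches from about 275 to 1000 mm from the base axis. Payload 8.4 kg.
Tool frame: the origin (TCP) lies at the very end of the fingers, on their centre line; the grasp point (between the pads) lies 19 mm behind it; z points along the fingers, y is the line along which they close (so a half turn about z gives the same grasp; the last joint's range is limited). The gripper opens to 85 mm and grips with 20 to 120 N. Pads are 22 mm wide; open, the fingers measure 114 mm over their backs; the gripper's body (76 mm by 85 mm) begins 54 mm behind the grasp point. The pads swing forward as they close: fully open they stand 13 mm farther back than shut.
Start: joints at [1.155, 0.353, 1.633, -0, 1.155, -0.002], TCP at [251.306, 572.253, 231.281] pointing down, gripper open.
Joint ranges: [-2.63, 2.63], [-0.92, 2.1], [0.06, 2.66], [-1.3, 4.44], [0, 2.69], [-3.02, 3.02]. Speed limits (rad/s): [2.22, 2.22, 2.79, 3.14, 3.14, 3.14].

## Interface

Orientations are given as [roll, pitch, yaw] about the fixed x, y, z axes, in that order (R = Rz(yaw) Ry(pitch) Rx(roll)).
In Python, from rig import telemetry, imaging, r gives the robot as it stands. The module is installed in compiled form; this text tells all that it offers.
- The arm moves only by the tool step_arm, never from a script. Its argument "moves" is a list of rows, each a list of 3 entries, a list of its own where there are three numbers: the turn, a rotation vector about the tool's x, y, z scaled (see below), then the shift along the tool's x, y, z scaled (see below), then the opening, from -1 (shut) to 1 (fully open). A call has 1 to 8 rows; each row is the pose to reach, as a shift and turn from the pose commanded when the call began, along the tool's axes at that moment; what a row does not reach only later rows make up. The controller multiplies each number of a shift by 200 mm and each number of a turn by 45 degrees. A row lasts 1/10 s, in which the tool goes at most 50 mm and 8.59 degrees, less where a joint would pass 70% of its speed; a pose out of reach is approached as far as the arm can. A call with a number of a shift or a turn outside -1 to 1 is refused whole. A call with a gripper value outside its range is refused whole. The fingers move at their own pace and stop on an object; "squeeze" is the grip in N (left out, the last holds). Time passes only in rows, so rows that repeat a pose let the fingers close. It gives the time, the measured TCP pose, the force, the opening and the grip force at its end, in the units of the state.
- telemetry.sense(): the state, without advancing time (a new reading comes with each control period).
- imaging.grab_frame(name): name is "side" or "top" or "wrist"; returns the picture (400x640x3 uint8, red, green, blue); there is no depth.
- imaging.calibration(name): a dict with "fx", "fy", "cx", "cy" (pixels), "cam_to_world" (4x4, takes a point from camera to world coordinates). Camera axes: x right, y up, looking along -z (the intrinsics and any distortion apply to the point x, -y, -z); pixel columns grow to the right and rows downward; lengths in mm; the calibration is good to about 2 mm. A picture is of the moment at which its call begins: read the wrist's pose just before it. calibration takes no time and is no camera call; for the wrist camera it gives the pose at the moment of the call.
- r.sign_off(): hands the job in; it is judged then, once.
Trained networks look in the newest picture that a camera, given by its name, has taken for a name from the list of things; names that differ only in an ending like _2 or _b are one class to them, and where a whole thing is asked for, a point or a joint stands for the part that bears it (a point fixed in the world has none). Each returns a list of dicts, best first, with "conf" (0 to 1); they miss things now and then, are a little off and sometimes report something else, mostly with a low value. They report only what shows in the picture. A call takes as long as a camera call.
- imaging.recognise(camera, name): "extent" ([left, top, width, height] in pixels, round what is visible of it).
- imaging.mark_of(camera, name): "xy" ([column, row] in pixels: a listed point, or the origin of a listed thing).
The state is a dict: "clock": time; "qpos": joint angles; "qvel": joint speeds; "joint_efforts": joint torques, N m; "eef_pos": TCP position; "tcp_rot": TCP orientation; "contact_force": force on the tool from outside, world axes, zero at the start; "wrist_torque": the same for the moment, N m; "opening": opening from 0.0 (shut) to 1.0 (fully open); "grasp_force": force on a finger pad.
Only numpy, scipy, OpenCV 4.12 (cv2) and the standard library are available. Lean on these libraries where they do the work, as an engineer would, in place of code of your own. Each camera call takes 0.05 s, during which the arm holds its last target. There are 200 camera calls.

## Task

Proof-load the glued core stick: draw the pull tester's D-shaped bar out towards its open end until the tell-tale stands level with the index, and hold it there for at least one second. Then ease the bar fully home without letting it snap back, leaving the tell-tale standing level with the index. Move the tell-tale only by drawing the bar: do not touch the tell-tale or the index, and leave the loose things on the bench alone.

Things in the scene. Friction and masses are not known exactly. Their poses are not given: they have to be found in the camera images.
- tester: The fixed pull tester: dark steel base plate 280 x 160 x 12 mm. Origin on the bench surface, 50 mm from the plate's middle towards the bar. x points from the bar to the grey anchor head (85 x 110 mm, 80 mm high, at x +100 to +185 mm, a glued wooden stick clamped across its top), y left, z up. The bar is drawn along -x.
- guard (a point): Middle of the front edge (underside) of the clear splinter guard, a level sheet 156 mm wide, 5 mm thick, 180 mm above the bench, reaching 87 mm from here along +x over the bar, on two 10 mm posts 82 mm behind this edge at y +-74 mm. It bars the way from straight above: come in tilted (35 to 45 degrees) under this edge from the bar's open side. Tester's axes.
- bar (a point): Middle of the bar's crosspiece: steel rod 10 mm thick, 90 mm long, lying along the tester's y, 45 mm above the bench. With two 8 mm side rods (centres +-36 mm) it forms a D-shaped opening 64 mm wide and 55 mm deep (bar home) in front of the gauge case, free below down to bench or base plate. Closed fingertips put into it hook the crosspiece. Tester's axes.
- pull (a joint): How far the bar is drawn out of the gauge case, m: 0 home, 0.055 at most. Spring: 3 N at the start plus 0.22 N per mm; it springs home when let go. Drawing the bar first slides the whole case forward, at about 1 N, through an unknown free play of 5 to 26 mm; only then does the spring extend.
- gauge: The black gauge case, 130 (x) x 90 (y) x 50 mm high, riding on rails; origin under its middle, 20 mm above the bench. Tester's axes. It slides along -x through the free play of its link, carrying bar, tell-tale and index with it, and stays forward afterwards.
- drive (a point): Top of the front face of the drive pin, fixed to the bar and showing above the case's top; it pushes the tell-tale ahead of it towards -x (1 mm gap at home). Tester's axes.
- telltale: The tell-tale: tall thin upright steel plate on the gauge case, 4 mm thick (x), 22 mm across, 22 mm high, left (+y) of the case's centre line. The drive pin pushes it towards the bar end as the bar is drawn; it stays where pushed and is not pulled back. Origin: mid-thickness, mid-height, 2 mm right of the plate's inner edge, on the centre line. Tester's axes.
- index: The index: low steel block 20 x 16 mm with a round screw, on the gauge case right (-y) of its centre line, its nose 4 mm thick (x) pointing at the centre line; 20 to 40 mm towards the bar from the tell-tale's start. Origin: mid-thickness of the nose, on the centre line. The tell-tale is level when both origins have the same x along the tester.
- stick: Loose wooden mount stick 200 x 14 x 10 mm, a bystander; origin under its middle.
- disc: Loose round wood slice, 76 mm across, 20 mm high, a bystander; origin under its middle.
- sander: Loose cork sanding block 75 x 45 x 30 mm, a bystander; origin under its middle.

How it is judged:
By the outcome, as a careful person would: the job done as asked, in the order asked, and still so for the second after the job is handed in, with the robot touching nothing.
It also fails if it takes over 42 s, if anything falls off the work surface, if the arm or the gripper's body presses on something with over 40 N, if the wrist force passes 120 N, or if a joint passes its speed limit or range.

## Working session

There is one attempt and no reset: what is moved stays moved. The work goes in short steps, Python scripts to look and compute and a tool call to move; the robot and the scene stay as the last step left them, time stands still between calls to the robot, and variables do not carry over. Pictures are saved under pics/ and viewed, at most 10 in all, crops included, and the job is handed in when it is done.

Besides the shell and the picture viewer there is one more tool, called after "Request:" as a command line: name --argument value ..., lists and objects as JSON in quotes. step_arm: Moves the arm, as the interface text tells. Its arguments: {"type":"object","properties":{"moves":{"type":"array"},"squeeze":{"type":"number"}},"required":["moves"]}

```bash
mkdir -p pics
cat > h.py <<'E'
import numpy as np, cv2
from rig import telemetry, imaging, r
def grab(c,name=None):
    im=imaging.grab_frame(c)
    if name: cv2.imwrite(f'pics/{name}.png',im[:,:,::-1])
    return im
def ray(c,uv):
    k=imaging.calibration(c);T=np.array(k['cam_to_world'])
    d=np.array([(uv[0]-k['cx'])/k['fx'],-(uv[1]-k['cy'])/k['fy'],-1.0])
    return T[:3,3],T[:3,:3]@d
def atz(c,uv,z):
    o,d=ray(c,uv);return o+d*(z-o[2])/d[2]
def proj(c,p):
    k=imaging.calibration(c);T=np.array(k['cam_to_world'])
    q=T[:3,:3].T@(np.array(p)-T[:3,3]);return np.array([k['cx']+k['fx']*q[0]/-q[2],k['cy']+k['fy']*q[1]/q[2]])
E
python3 - <<'E'
from h import *
for c in ('top','side'):
    grab(c,c+'0')
    k=imaging.calibration(c);print(c,{a:np.round(v,2).tolist() for a,v in k.items()})
    for n,z in dict(tester=0,guard=180,bar=45,gauge=20,drive=75,telltale=81,index=75,stick=0,disc=0,sander=0).items():
        for m in imaging.mark_of(c,n)[:2]: print(n,round(m['conf'],2),np.round(m['xy'],1),atz(c,m['xy'],z).round(0))
print(telemetry.sense())
E
```

```text
top {'fx': 365.44, 'fy': 365.44, 'cx': 320.07, 'cy': 187.91, 'cam_to_world': [[0.01, 1.0, -0.05, 604.97], [-1.0, 0.0, -0.03, 14.56], [-0.03, 0.05, 1.0, 783.43], [0.0, 0.0, 0.0, 1.0]]}
tester 0.82 [386.5 166.4] [ 694. -104.    0.]
guard 0.73 [421.6 237. ] [ 558. -133.  180.]
gauge 0.93 [391.1 167.9] [ 689. -110.   20.]
telltale 0.51 [395.1 151.7] [ 714. -108.   81.]
index 0.4 [398.4 168.6] [ 682. -115.   75.]
stick 0.88 [310.5 196.4] [629.  59.   0.]
disc 0.7 [478.7 211.1] [ 600. -297.    0.]
sander 0.71 [460.9 157.5] [ 714. -262.    0.]
side {'fx': 395.42, 'fy': 395.42, 'cx': 319.09, 'cy': 191.41, 'cam_to_world': [[0.98, -0.12, 0.16, 750.54], [0.2, 0.53, -0.82, -542.87], [0.01, 0.84, 0.54, 518.49], [0.0, 0.0, 0.0, 1.0]]}
tester 0.85 [338.  312.4] [ 700. -108.    0.]
guard 0.64 [240.  224.1] [ 559. -137.  180.]
guard 0.37 [354.  267.3] [ 725. -187.  180.]
bar 0.57 [253.1 295. ] [ 569. -141.   45.]
gauge 0.96 [328.  305.6] [ 684. -115.   20.]
drive 0.96 [355.6 269.1] [720. -81.  75.]
telltale 0.64 [352.3 280.4] [ 719. -112.   81.]
index 0.55 [327.5 277.3] [ 680. -108.   75.]
stick 0.74 [313.7 244.1] [624.  50.   0.]
disc 0.65 [329.  275.4] [670. -29.   0.]
disc 0.17 [314.1 242.8] [624.  54.   0.]
{'clock': 1.1, 'qpos': array([ 1.15461246e+00,  3.52981311e-01,  1.63341272e+00,  3.97016901e-05,
        1.15520137e+00, -2.40586145e-03]), 'qvel': array([-6.10434575e-04, -1.06311268e-03, -6.18850299e-04, -1.20563824e-03,
        1.32569927e-03, -8.49253329e-05]), 'joint_efforts': array([-1.39861833e-03, -6.05199909e+01, -3.42437196e+01, -4.21645691e-04,
        1.40923890e-03, -3.82520341e-05]), 'eef_pos': array([251.28471863, 572.2545842 , 231.28719467]), 'tcp_rot': array([-3.14158999e+00, -3.63285940e-05,  2.72779862e+00]), 'contact_force': array([ 0.40195354, -0.40732589,  0.76623188]), 'wrist_torque': array([ 0.00036237, -0.02336667, -0.00755628]), 'grasp_force': 0.0, 'opening': 0.9989734463562101}
```

View pics/top0.png

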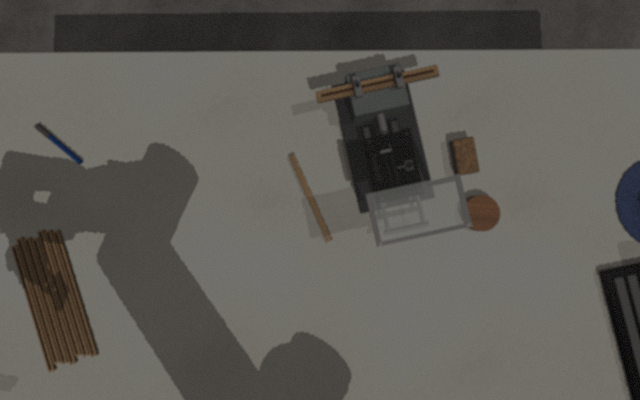

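View pics/side0.png

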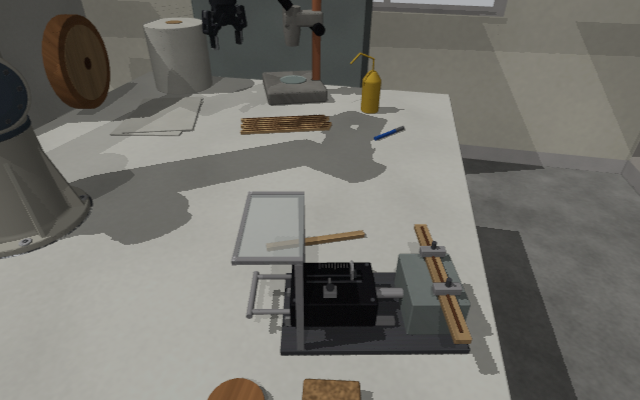

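The top view shows the tester with its head at about (385,85) and the bar and guard at about (405,215). Its x axis runs up the image and slightly left. The side view shows the bar at (253,295). I'll enlarge both to get the yaw accurately.

Run:
```python
import cv2,numpy as np
a=cv2.imread('pics/top0.png')[50:250,300:500];a=cv2.convertScaleAbs(cv2.resize(a,None,fx=3,fy=3,interpolation=cv2.INTER_CUBIC),alpha=1.8)
cv2.imwrite('pics/top0c.png',a)
a=cv2.imread('pics/side0.png')[180:360,225:485];a=cv2.resize(a,None,fx=3,fy=3,interpolation=cv2.INTER_CUBIC)
cv2.imwrite('pics/side0c.png',cv2.convertScaleAbs(a,alpha=1.2))
```

```text
(no output)
```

View pics/top0c.png

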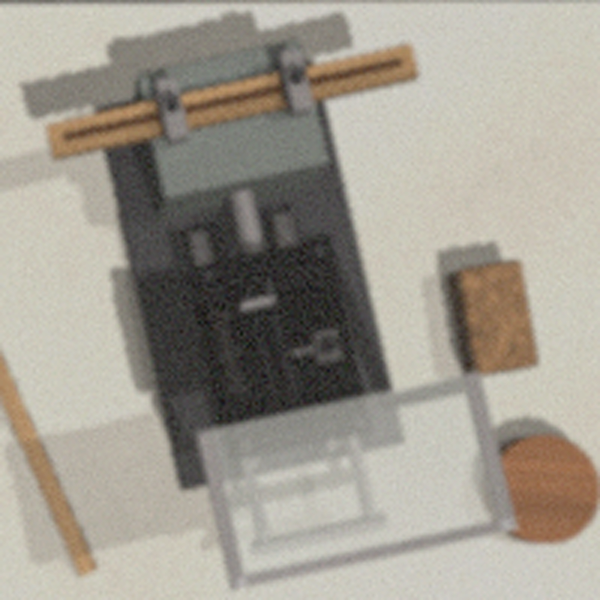

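View pics/side0c.png

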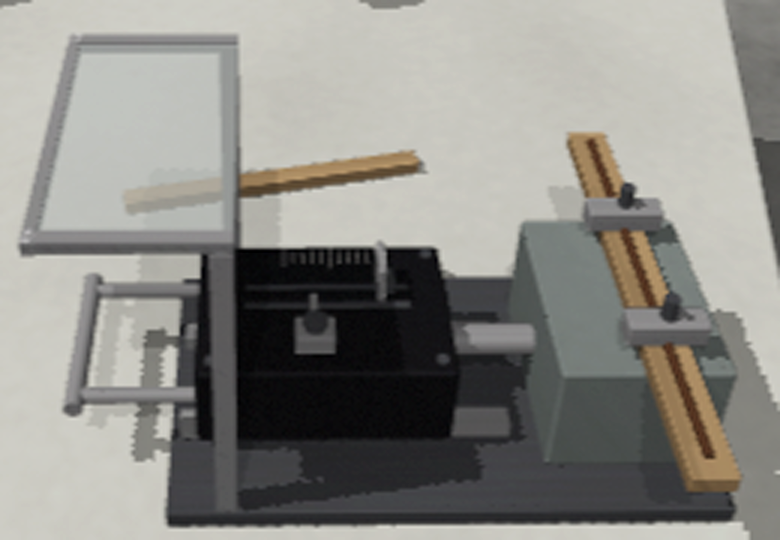

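The top crop shows the crosspiece running from (255,543) to (380,515), the guard's front edge from (238,582) to (512,525), and the tell-tale at (258,302). The side crop shows the crosspiece ends at (93,278) and (72,408), and the index nose at (313,300).

Run:
```python
from h import *
t=lambda u,v:(300+u/3,50+v/3); s=lambda u,v:(225+u/3,180+v/3)
def seg(n,c,a,b,z):
    A,B=atz(c,a,z),atz(c,b,z); d=A-B; print(n,A.round(),B.round(),'mid',((A+B)/2).round(1),'len',np.linalg.norm(d).round(),'yaw',np.degrees(np.arctan2(-d[0],d[1])).round(1))
seg('bar top','top',t(255,543),t(380,515),45)
seg('bar side','side',s(93,278),s(72,408),45)
seg('guard top','top',t(238,582),t(512,525),182)
seg('guard side','side',s(75,40),s(25,248),182)
seg('plate front side','side',s(185,280),s(168,518),12)
k=atz('side',s(168,518),12)-atz('side',s(735,515),12);print('plate long',np.linalg.norm(k),np.degrees(np.arctan2(-k[1],-k[0])))
a=atz('top',t(183,488),12);b=atz('top',t(105,150),12);k=b-a;print('plate L top',a,np.degrees(np.arctan2(k[1],k[0])))
a=atz('side',s(168,518),12);print(a)
```

```text
bar top [559. -94.  45.] [ 579. -176.   45.] mid [ 569. -135.   45.] len 85.0 yaw 13.1
bar side [557. -94.  45.] [ 577. -181.   45.] mid [ 566.8 -137.2   45. ] len 89.0 yaw 12.7
guard top [547. -64. 182.] [ 579. -212.  182.] mid [ 562.7 -138.   182. ] len 151.0 yaw 12.2
guard side [547. -63. 182.] [ 580. -213.  182.] mid [ 563.7 -138.2  182. ] len 154.0 yaw 12.5
plate front side [597. -52.  12.] [ 632. -208.   12.] mid [ 614.8 -129.9   12. ] len 159.0 yaw 12.7
plate long 274.9947440188893 12.57123142570059
plate L top [595.23541042 -48.38305906  12.        ] 13.036247048859696
[ 632.26361933 -207.70377942   12.        ]
```

```bash
cat >> h.py <<'E'
from scipy.spatial.transform import Rotation as Ro
YAW=np.radians(12.6); BAR=np.array([567.5,-136.5,45.])
EX=np.array([np.cos(YAW),np.sin(YAW),0]);EY=np.array([-np.sin(YAW),np.cos(YAW),0]);EZ=np.array([0,0,1.])
def loc(x,y,z): p=BAR+EX*x+EY*y; p[2]=z; return p   # from bar home, tester axes, z above bench
def tolocal(p): d=np.array(p)-BAR; return np.array([d@EX,d@EY,p[2]])
def goalR(th=40,flip=1):
    t=np.radians(th); z=EX*np.sin(t)-EZ*np.cos(t); y=EY*flip; return Ro.from_matrix(np.c_[np.cross(y,z),y,z])
def cmd(p,R,s=None):
    s=s or telemetry.sense(); R0=Ro.from_euler('xyz',s['tcp_rot'])
    sh=R0.inv().apply(np.array(p)-s['eef_pos'])/200; tu=(R0.inv()*R).as_rotvec(degrees=True)/45
    k=min(1,1/abs(sh).max(),); m=min(1,1/abs(tu).max())
    print('turn',(tu*m).round(3).tolist(),'shift',(sh*k).round(3).tolist(),'scales',round(m,2),round(k,2))
E
python3 - <<'E'
from h import *
s=telemetry.sense();R0=Ro.from_euler('xyz',s['tcp_rot'])
T=np.array(imaging.calibration('wrist')['cam_to_world']);print('cam in tool',R0.inv().apply(T[:3,3]-s['eef_pos']).round(), 'look',R0.inv().apply(-T[:3,2]).round(2))
for f in(1,-1):
    R=goalR(40,f);print(f,R.as_matrix().round(2).tolist());cmd(loc(-60,0,300),R)
E
```

```text
cam in tool [  73.    0. -142.] look [-0.29  0.    0.96]
1 [[-0.75, -0.22, 0.63], [-0.17, 0.98, 0.14], [-0.64, 0.0, -0.77]]
turn [-0.281, -0.859, -0.773] shift [-0.944, -1.0, -0.123] scales 1 0.36
-1 [[0.75, 0.22, 0.63], [0.17, -0.98, 0.14], [0.64, -0.0, -0.77]]
turn [-0.364, 0.119, 1.0] shift [-0.944, -1.0, -0.123] scales 0.33 0.36
```

Request:
step_arm --moves '[[[-0.28, -0.86, -0.77], [-0.94, -1.0, -0.2], -1], [[-0.28, -0.86, -0.77], [-0.94, -1.0, -0.2], -1], [[-0.28, -0.86, -0.77], [-0.94, -1.0, -0.2], -1], [[-0.28, -0.86, -0.77], [-0.94, -1.0, -0.2], -1], [[-0.28, -0.86, -0.77], [-0.94, -1.0, -0.2], -1], [[-0.28, -0.86, -0.77], [-0.94, -1.0, -0.2], -1], [[-0.28, -0.86, -0.77], [-0.94, -1.0, -0.2], -1], [[-0.28, -0.86, -0.77], [-0.94, -1.0, -0.2], -1]]'

```text
clock: 1.9
eef_pos: [342.5, 312.3, 271.1]
tcp_rot: [-3.141, 0.699, -2.924]
contact_force: [-0.3, 0.3, 0.3]
opening: -0.001
grasp_force: 0.0
```

Run:
```python
from h import *
s=telemetry.sense();print(s['eef_pos'],s['qpos'].round(2),s['clock'],s['opening'])
cmd(loc(-100,0,290),goalR())
```

```text
[342.45809598 312.28566732 271.10730557] [ 1.12 -0.15  2.31 -0.88  0.71 -0.06] 1.9 -0.0014780609150860894
turn [-0.003, 0.002, -0.002] shift [-0.061, -1.0, 0.001] scales 1 0.41
```

Request:
step_arm --moves '[[[0, 0, 0], [-0.06, -1, 0], -1], [[0, 0, 0], [-0.06, -1, 0], -1], [[0, 0, 0], [-0.06, -1, 0], -1], [[0, 0, 0], [-0.06, -1, 0], -1], [[0, 0, 0], [-0.06, -1, 0], -1]]'

```text
clock: 2.4
eef_pos: [391.2, 135.3, 277.7]
tcp_rot: [3.139, 0.691, -2.925]
contact_force: [-0.8, 1.0, -0.2]
opening: -0.001
grasp_force: 0.0
```

Request:
step_arm --moves '[[[0, 0, 0], [-0.06, -1, 0], -1], [[0, 0, 0], [-0.06, -1, 0], -1], [[0, 0, 0], [-0.06, -1, 0], -1], [[0, 0, 0], [-0.06, -1, 0], -1], [[0, 0, 0], [-0.06, -1, 0], -1]]'

```text
clock: 2.9
eef_pos: [415.1, 33.6, 274.2]
tcp_rot: [3.137, 0.672, -2.925]
contact_force: [-0.5, -0.5, 0.3]
opening: -0.004
grasp_force: 0.0
```

Run:
```python
from h import *
s=telemetry.sense();print(s['eef_pos'],s['qpos'].round(2),s['clock'],s['opening'],tolocal(s['eef_pos']))
d=goalR().as_matrix()[:,2]
cmd(loc(36,0,31)-150*d,goalR())
```

```text
[415.05965476  33.64078441 274.15369146] [-0.07 -0.36  2.42  0.41  0.47 -2.17] 2.9 -0.004129588190811784 [-111.65402591  199.29707443  274.15369146]
turn [0.003, -0.034, -0.004] shift [0.196, -0.999, 0.659] scales 1 1
```

Request:
step_arm --moves '[[[0, -0.03, 0], [0.1, -0.5, 0.3], -1], [[0, -0.03, 0], [0.1, -0.5, 0.3], -1], [[0, -0.03, 0], [0.2, -1, 0.64], -1], [[0, -0.03, 0], [0.2, -1, 0.64], -1], [[0, -0.03, 0], [0.2, -1, 0.64], -1], [[0, -0.03, 0], [0.2, -1, 0.64], -1], [[0, -0.03, 0], [0.2, -1, 0.64], -1], [[0, -0.03, 0], [0.2, -1, 0.64], -1]]'

```text
clock: 3.7
eef_pos: [519.2, -130.4, 196.6]
tcp_rot: [3.14, 0.621, -2.953]
contact_force: [-0.1, 0.2, -0.5]
opening: -0.002
grasp_force: 0.0
```

Run:
```python
from h import *
s=telemetry.sense();print(s['eef_pos'],s['qpos'].round(2),s['qvel'].round(2),s['clock'],tolocal(s['eef_pos']))
d=goalR().as_matrix()[:,2]
cmd(loc(36,0,31)-150*d,goalR())
grab('wrist','w1');grab('side');grab('top')
for c in('wrist','side','top'):
  for n,z in dict(bar=45,guard=180).items():
    for m in imaging.mark_of(c,n)[:2]: print(c,n,round(m['conf'],2),np.round(m['xy'],1),atz(c,m['xy'],z).round(0))
for q in ((0,-45,45),(0,45,45)): print(proj('wrist',loc(*q)))
```

```text
[ 519.23567513 -130.38598072  196.58588942] [-0.48  0.09  2.25  0.93  0.47 -3.02] [-0.07  0.2  -0.1  -0.08  0.    0.  ] 3.7 [-45.76823167  16.49531017 196.58588942]
turn [-0.022, -0.099, -0.032] shift [0.205, -0.085, 0.165] scales 1 1
wrist bar 0.83 [307.7 123.7] [ 559. -131.   45.]
wrist guard 0.82 [294.1 260. ] [ 560. -136.  180.]
side bar 0.67 [251.8 294.9] [ 567. -141.   45.]
side guard 0.65 [241.  224.2] [ 561. -137.  180.]
side guard 0.53 [327.2 276.2] [ 696. -209.  180.]
top guard 0.71 [425.4 239.4] [ 555. -139.  180.]
top guard 0.29 [389.1 168.2] [671. -81. 180.]
[252.04304287 130.36850768]
[348.73786515 128.11350458]
```

View pics/w1.png

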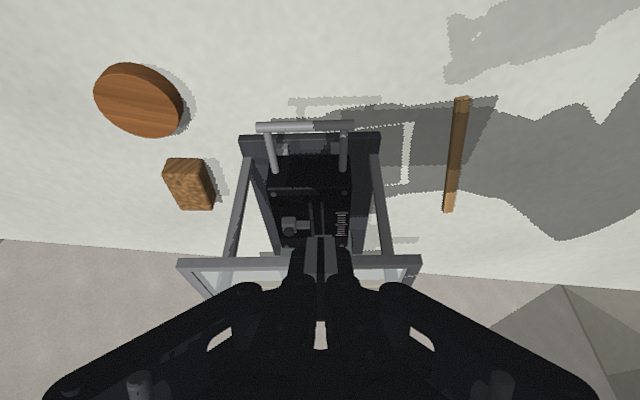

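The wrist view shows the bar at (305,127), the guard's front edge along row ~260 and the fingers shut. Joint 6 is at its limit of -3.02, so I'll fit a small kinematic model and pick a twist about the tool axis that gives it margin.

```bash
cat > fk.py <<'E'
from h import *
from scipy.optimize import least_squares
E_=lambda a,t: Ro.from_euler(a,t)
def fk(q,P):
    h,a,b,e,L,o=P
    R3=E_('z',q[0])*E_('y',q[1]+q[2]); R2=E_('z',q[0])*E_('y',q[1])
    R=R3*E_('z',q[3])*E_('y',q[4])*E_('z',q[5])*E_('z',np.pi/2*SG)
    p=np.array([0,0,h])+E_('z',q[0]).apply([o,0,0])+R2.apply([0,0,a])+R3.apply([e,0,b])+R.apply([0,0,L])
    return p,R
SG=1
D=[([1.15461246e+00,3.52981311e-01,1.63341272e+00,3.97e-05,1.15520137,-2.406e-3],[251.285,572.255,231.287],[-3.14159,-3.6e-5,2.7278]),
([1.12,-.15,2.31,-.88,.71,-.06],[342.458,312.286,271.107],[-3.141,.699,-2.924]),
([-.07,-.36,2.42,.41,.47,-2.17],[415.06,33.64,274.154],[3.137,.672,-2.925]),
([-.48,.09,2.25,.93,.47,-3.02],[519.236,-130.386,196.586],[3.14,.621,-2.953])]
E
python3 - <<'E'
import fk; from fk import *
for sg in(1,-1):
    fk.SG=sg
    print(sg,[round(np.degrees((fk.fk(q,[0]*6)[1].inv()*E_('xyz',e)).magnitude()),1) for q,p,e in D])
f=lambda P: np.concatenate([fk.fk(q,P)[0]-p for q,p,e in D])
s=least_squares(f,[300,500,450,0,200,0]);print(s.x.round(1),f(s.x).round(1))
E
```

```text
Traceback (most recent call last):
AttributeError: 'function' object has no attribute 'fk'
```

Run:
```python
import fk as M; from fk import D,E_,np,least_squares
for sg in(1,-1):
    M.SG=sg
    print(sg,[round(np.degrees((M.fk(q,[0]*6)[1].inv()*E_('xyz',e)).magnitude()),1) for q,p,e in D])
    rr=[np.round((M.fk(q,[0]*6)[1].inv()*E_('xyz',e)).as_matrix(),2).tolist() for q,p,e in D];
f=lambda P: np.concatenate([M.fk(q,P)[0]-p for q,p,e in D])
s=least_squares(f,[300,500,450,0,200,0]);print(s.x.round(1),f(s.x).round(1))
```

```text
1 [np.float64(0.0), np.float64(0.2), np.float64(0.3), np.float64(0.3)]
-1 [np.float64(180.0), np.float64(179.9), np.float64(179.9), np.float64(179.9)]
[295.1 568.3 490.9  60.4 343.1   3.7] [ 1.4 -0.6  0.6  0.3  0.1 -0.1 -0.2 -0.6 -0.7  0.1  0.4  0.2]
```

```bash
cat >> fk.py <<'E'
PP=[295.1,568.3,490.9,60.4,343.1,3.7]
LO=[-2.63,-.92,.06,-1.3,0,-3.02];HI=[2.63,2.1,2.66,4.44,2.69,3.02]
def ik(p,R,q0):
    def f(q):
        a,b=fk(q,PP); return np.r_[(a-p)/100,(b.inv()*R).as_rotvec()]
    s=least_squares(f,np.clip(q0,np.array(LO)+.01,np.array(HI)-.01),bounds=(LO,HI)); return s.x.round(2),round(s.cost,5)
E
python3 - <<'E'
from fk import *
for tw in (0,15,-15,25,-25):
  for th in (38,42):
    R=goalR(th)*E_('z',np.radians(tw))
    q=telemetry.sense()['qpos']
    for p in (loc(-60,0,146),loc(36,0,31),loc(-40,0,31)):
        q,c=ik(p,R,q);print(tw,th,q.tolist(),c)
E
```

```text
0 38 [-0.49, 0.18, 2.25, 0.89, 0.42, -3.02] 0.0088
0 38 [-0.33, 0.51, 2.09, 1.0, 0.26, -3.02] 0.02279
0 38 [-0.4, 0.44, 2.19, 0.93, 0.27, -3.02] 0.03582
0 42 [-0.49, 0.18, 2.26, 0.92, 0.4, -3.02] 0.01969
0 42 [-0.33, 0.5, 2.09, 1.01, 0.26, -3.02] 0.03964
0 42 [-0.4, 0.44, 2.19, 0.95, 0.27, -3.02] 0.05631
15 38 [-0.54, 0.2, 2.27, 1.11, 0.45, -3.02] 0.00229
15 38 [-0.37, 0.52, 2.1, 1.22, 0.31, -3.02] 0.01426
15 38 [-0.45, 0.46, 2.2, 1.14, 0.33, -3.02] 0.0244
15 42 [-0.55, 0.2, 2.27, 1.12, 0.46, -3.02] 0.00902
15 42 [-0.38, 0.52, 2.1, 1.23, 0.33, -3.02] 0.02789
15 42 [-0.46, 0.46, 2.2, 1.15, 0.35, -3.02] 0.04148
-15 38 [-0.43, 0.17, 2.24, 0.69, 0.37, -3.02] 0.01858
-15 38 [-0.29, 0.5, 2.09, 0.78, 0.2, -3.02] 0.03156
-15 38 [-0.34, 0.43, 2.2, 0.72, 0.19, -3.02] 0.04651
-15 42 [-0.42, 0.16, 2.26, 0.71, 0.33, -3.02] 0.0324
-15 42 [-0.28, 0.49, 2.1, 0.79, 0.17, -3.02] 0.05023
-15 42 [-0.33, 0.43, 2.21, 0.74, 0.16, -3.02] 0.06867
25 38 [-0.56, 0.21, 2.29, 1.25, 0.46, -3.02] 0.00027
25 38 [-0.39, 0.52, 2.12, 1.37, 0.34, -3.02] 0.00933
25 38 [-0.48, 0.47, 2.21, 1.29, 0.36, -3.02] 0.01734
25 42 [-0.58, 0.21, 2.29, 1.26, 0.48, -3.02] 0.00394
25 42 [-0.4, 0.53, 2.11, 1.37, 0.36, -3.02] 0.02038
25 42 [-0.5, 0.47, 2.21, 1.29, 0.39, -3.02] 0.03159
-25 38 [-0.39, 0.16, 2.25, 0.55, 0.32, -3.02] 0.02605
-25 38 [-0.25, 0.49, 2.11, 0.63, 0.14, -3.02] 0.03661
-25 38 [-0.3, 0.43, 2.22, 0.58, 0.11, -3.02] 0.05189
-25 42 [-0.37, 0.15, 2.27, 0.57, 0.27, -3.02] 0.04074
-25 42 [-0.24, 0.49, 2.12, 0.64, 0.1, -3.02] 0.05529
-25 42 [-0.29, 0.43, 2.24, 0.59, 0.08, -3.02] 0.07377
```

Run:
```python
import fk as M; from fk import *
M.LO[5]=-7;M.HI[5]=7
for tw in (0,):
  for th in (35,40,45):
   for lat in(0,12,-12):
    R=E_('z',np.radians(lat))*goalR(th)*E_('z',np.radians(tw))
    q=telemetry.sense()['qpos']
    for p in (loc(-60,0,146),loc(36,0,31),loc(-40,0,31)):
        q,c=ik(p,R,q);print(tw,th,lat,q.tolist(),c)
```

```text
0 35 0 [-0.55, 0.2, 2.28, 1.15, 0.45, -3.35] 0.0
0 35 0 [-0.4, 0.54, 2.17, 1.82, 0.35, -3.93] 0.0
0 35 0 [-0.51, 0.5, 2.3, 1.88, 0.41, -4.11] 0.0
0 35 12 [-0.61, 0.24, 2.22, 1.04, 0.61, -3.47] 0.0
0 35 12 [-0.46, 0.56, 2.11, 1.46, 0.47, -3.81] 0.0
0 35 12 [-0.58, 0.52, 2.23, 1.51, 0.51, -3.99] 0.0
0 35 -12 [-0.45, 0.17, 2.33, 1.25, 0.27, -3.2] 0.0
0 35 -12 [-0.31, 0.52, 2.21, 2.34, 0.26, -4.2] 0.0
0 35 -12 [-0.42, 0.49, 2.34, 2.37, 0.35, -4.33] 0.0
0 40 0 [-0.59, 0.22, 2.32, 1.44, 0.49, -3.67] 0.0
0 40 0 [-0.43, 0.57, 2.21, 2.06, 0.46, -4.21] 0.0
0 40 0 [-0.55, 0.54, 2.33, 2.06, 0.53, -4.34] 0.0
0 40 12 [-0.66, 0.27, 2.25, 1.22, 0.65, -3.69] 0.0
0 40 12 [-0.5, 0.59, 2.14, 1.66, 0.54, -4.05] 0.0
0 40 12 [-0.63, 0.56, 2.26, 1.66, 0.6, -4.19] 0.0
0 40 -12 [-0.48, 0.19, 2.38, 1.76, 0.32, -3.73] 0.0
0 40 -12 [-0.33, 0.56, 2.26, 2.56, 0.4, -4.43] 0.0
0 40 -12 [-0.45, 0.53, 2.39, 2.51, 0.5, -4.51] 0.0
0 45 0 [-0.64, 0.26, 2.37, 1.66, 0.57, -3.94] 0.0
0 45 0 [-0.46, 0.61, 2.25, 2.21, 0.59, -4.39] 0.0
0 45 0 [-0.6, 0.59, 2.36, 2.16, 0.67, -4.49] 0.0
0 45 12 [-0.72, 0.3, 2.28, 1.38, 0.72, -3.89] 0.0
0 45 12 [-0.54, 0.63, 2.17, 1.8, 0.64, -4.23] 0.0
0 45 12 [-0.67, 0.6, 2.28, 1.77, 0.7, -4.35] 0.0
0 45 -12 [-0.52, 0.22, 2.43, 2.09, 0.42, -4.09] 0.0
0 45 -12 [-0.35, 0.6, 2.3, 2.66, 0.56, -4.55] 0.0
0 45 -12 [-0.48, 0.59, 2.43, 2.58, 0.67, -4.62] 0.0
```

Joint 6 can reach the goal at about +2.0 if wound the other way, so I'll back off a little and unwind +z.

Request:
step_arm --moves '[[[0, 0, 0.2], [0, 0, -0.25], -1], [[0, 0, 0.4], [0, 0, -0.3], -1], [[0, 0, 0.6], [0, 0, -0.3], -1], [[0, 0, 0.8], [0, 0, -0.3], -1], [[0, 0, 1], [0, 0, -0.3], -1], [[0, 0, 1], [0, 0, -0.3], -1]]'

```text
clock: 4.75
eef_pos: [482.1, -134.6, 245.4]
tcp_rot: [2.671, 0.42, 2.439]
contact_force: [-0.6, -0.6, 0.2]
opening: -0.002
grasp_force: 0.0
```

Request:
step_arm --moves '[[[0, 0, 0.2], [0, 0, 0], -1], [[0, 0, 0.4], [0, 0, 0], -1], [[0, 0, 0.6], [0, 0, 0], -1], [[0, 0, 0.8], [0, 0, 0], -1], [[0, 0, 1], [0, 0, 0], -1], [[0, 0, 1], [0, 0, 0], -1]]'

```text
clock: 5.35
eef_pos: [482.1, -134.6, 245.3]
tcp_rot: [2.522, -0.005, 1.758]
contact_force: [-0.1, 1.2, 0.3]
opening: 0.002
grasp_force: 0.0
```

Run:
```python
from h import *
s=telemetry.sense();print(s['eef_pos'],s['tcp_rot'],s['qpos'].round(2),s['clock'],tolocal(s['eef_pos']))
```

```text
[ 482.12722136 -134.59059895  245.26204139] [ 2.52199443 -0.00486019  1.75773472] [-0.55 -0.06  2.25  0.76  0.6  -1.3 ] 5.35 [-82.90020276  20.48691115 245.26204139]
```

Working as expected. Joint 6 is now at -1.3, so I'll continue unwinding.

Request:
step_arm --moves '[[[0, 0, 0.2], [0, 0, 0], -1], [[0, 0, 0.4], [0, 0, 0], -1], [[0, 0, 0.6], [0, 0, 0], -1], [[0, 0, 0.8], [0, 0, 0], -1], [[0, 0, 1], [0, 0, 0], -1]]'

```text
clock: 5.85
eef_pos: [482.1, -134.6, 245.3]
tcp_rot: [2.664, -0.411, 1.107]
contact_force: [0.3, -0.8, -0.4]
opening: 0.001
grasp_force: 0.0
```

Request:
step_arm --moves '[[[0, 0, 0.2], [0, 0, 0], -1], [[0, 0, 0.4], [0, 0, 0], -1], [[0, 0, 0.6], [0, 0, 0], -1], [[0, 0, 0.8], [0, 0, 0], -1], [[0, 0, 1], [0, 0, 0], -1]]'

```text
clock: 6.35
eef_pos: [482.1, -134.6, 245.3]
tcp_rot: [3.098, -0.618, 0.269]
contact_force: [-0.5, 0.8, -0.1]
opening: -0.0
grasp_force: 0.0
```

Request:
step_arm --moves '[[[0, 0, 0.2], [0, 0, 0], -1], [[0, 0, 0.4], [0, 0, 0], -1], [[0, 0, 0.6], [0, 0, 0], -1], [[0, 0, 0.8], [0, 0, 0], -1], [[0, 0, 1], [0, 0, 0], -1]]'

```text
clock: 6.85
eef_pos: [482.1, -134.6, 245.2]
tcp_rot: [-2.716, -0.465, -0.597]
contact_force: [0.1, 0.1, -0.8]
opening: -0.003
grasp_force: 0.0
```

Request:
step_arm --moves '[[[0, 0, 0.2], [0, 0, 0], -1], [[0, 0, 0.4], [0, 0, 0], -1], [[0, 0, 0.6], [0, 0, 0], -1], [[0, 0, 0.8], [0, 0, 0], -1], [[0, 0, 1], [0, 0, 0], -1]]'

```text
clock: 7.35
eef_pos: [482.1, -134.6, 245.3]
tcp_rot: [-2.526, -0.077, -1.269]
contact_force: [1.4, 1.0, -0.0]
opening: 0.004
grasp_force: 0.0
```

Run:
```python
from h import *
s=telemetry.sense();print(s['eef_pos'],s['tcp_rot'],s['qpos'].round(2),s['clock'],tolocal(s['eef_pos']))
d=goalR().as_matrix()[:,2]
cmd(loc(36,0,31)-150*d,goalR())
```

```text
[ 482.1303895  -134.5839008   245.26433776] [-2.52614047 -0.07676651 -1.2689535 ] [-0.55 -0.06  2.25  0.76  0.6   1.7 ] 7.35 [-82.89564976  20.49275688 245.26433776]
turn [0.033, -0.043, 1.0] shift [0.073, 0.206, 0.471] scales 0.47 1
```

Request:
step_arm --moves '[[[0, 0, 0.15], [0.02, 0.05, 0.12], -1], [[0, -0.01, 0.3], [0.04, 0.1, 0.24], -1], [[0.01, -0.02, 0.45], [0.05, 0.15, 0.35], -1], [[0.02, -0.03, 0.6], [0.07, 0.2, 0.47], -1], [[0.03, -0.04, 0.8], [0.07, 0.2, 0.47], -1], [[0.03, -0.04, 1], [0.07, 0.2, 0.47], -1], [[0.03, -0.04, 1], [0.07, 0.2, 0.47], -1]]'

```text
clock: 8.05
eef_pos: [509.2, -149.1, 146.4]
tcp_rot: [-2.609, 0.391, -1.912]
contact_force: [-0.3, 0.6, 0.6]
opening: 0.003
grasp_force: 0.0
```

Run:
```python
from h import *
s=telemetry.sense();print(s['eef_pos'],s['tcp_rot'],s['qpos'].round(2),s['clock'],tolocal(s['eef_pos']))
d=goalR().as_matrix()[:,2]
cmd(loc(36,0,31)-150*d,goalR())
```

```text
[ 509.2447226  -149.13203315  146.41844522] [-2.60926223  0.39112467 -1.91156232] [-0.57  0.21  2.29  1.25  0.48  1.91] 8.05 [-59.60789434   0.38018215 146.41844522]
turn [0.033, -0.047, 1.0] shift [0.004, 0.003, -0.0] scales 0.87 1
```

Request:
step_arm --moves '[[[0.01, -0.01, 0.2], [0, 0, 0], -1], [[0.01, -0.02, 0.4], [0, 0, 0], -1], [[0.02, -0.03, 0.6], [0, 0, 0], -1], [[0.03, -0.04, 0.8], [0, 0, 0], -1], [[0.03, -0.05, 1], [0, 0, 0], -1], [[0.03, -0.05, 1], [0, 0, 0], -1]]'

```text
clock: 8.65
eef_pos: [509.5, -149.3, 147.1]
tcp_rot: [-3.052, 0.69, -2.771]
contact_force: [0.3, -0.1, -0.6]
opening: -0.005
grasp_force: 0.0
```

Run:
```python
from h import *
s=telemetry.sense();print(s['eef_pos'],s['tcp_rot'],s['qpos'].round(2),s['clock'],tolocal(s['eef_pos']))
grab('wrist','w2')
for m in imaging.mark_of('wrist','bar')[:2]: print(m, tolocal(atz('wrist',m['xy'],45)))
for q in ((0,-45,45),(0,45,45)): print(proj('wrist',loc(*q)))
d=goalR().as_matrix()[:,2]
cmd(loc(36,0,31)-150*d,goalR())
cmd(loc(36,2,31),goalR())
```

```text
[ 509.45639822 -149.26130227  147.05962512] [-3.05169302  0.68987449 -2.77123967] [-0.6   0.22  2.32  1.39  0.5   2.54] 8.65 [-59.42951574   0.20785065 147.05962512]
{'xy': [324.4, 162.9], 'conf': 0.57} [-6.32805393  1.11736421 45.        ]
[269.21553074 161.23378419]
[374.61658114 173.5859066 ]
turn [0.008, -0.004, 0.153] shift [0.008, 0.0, 0.001] scales 1 1
turn [0.008, -0.004, 0.153] shift [0.004, 0.005, 0.751] scales 1 1
```

View pics/w2.png

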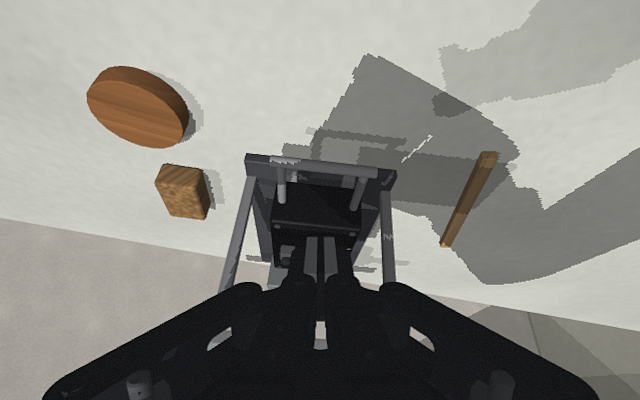

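The wrist view shows the crosspiece from about (270,160) to (377,172), matching the projection to within 3 px. The way in is clear, so I'll enter now.

Request:
step_arm --moves '[[[0.01, 0, 0.15], [0, 0, 0.1], -1], [[0.01, 0, 0.15], [0, 0, 0.2], -1], [[0.01, 0, 0.15], [0, 0, 0.3], -1], [[0.01, 0, 0.15], [0, 0, 0.4], -1], [[0.01, 0, 0.15], [0, 0, 0.5], -1]]'

```text
clock: 9.25
eef_pos: [572.5, -134.7, 69.5]
tcp_rot: [-3.137, 0.695, -2.917]
contact_force: [0.3, 0.4, 0.5]
opening: 0.001
grasp_force: 0.0
```

Run:
```python
from h import *
s=telemetry.sense();print(s['tcp_rot'],s['qpos'].round(2),s['clock'],tolocal(s['eef_pos']),s['contact_force'])
cmd(loc(36,2,31),goalR())
```

```text
[-3.13698123  0.69487428 -2.91702658] [-0.47  0.45  2.26  1.87  0.44  2.25] 9.25 [ 5.28944895  0.68391828 69.50323966] [0.27515537 0.35853211 0.5187248 ]
turn [-0.002, -0.004, 0.005] shift [0.005, 0.007, 0.246] scales 1 1
```

Request:
step_arm --moves '[[[0, 0, 0], [0, 0.01, 0.08], -1], [[0, 0, 0], [0, 0.01, 0.16], -1], [[0, 0, 0], [0, 0.01, 0.25], -1], [[0, 0, 0], [0, 0.01, 0.25], -1]]'

```text
clock: 9.65
eef_pos: [603.2, -125.4, 30.3]
tcp_rot: [-3.139, 0.694, -2.918]
contact_force: [0.2, 0.7, 0.1]
opening: -0.0
grasp_force: 0.0
```

Run:
```python
from h import *
s=telemetry.sense();print(s['tcp_rot'],s['qpos'].round(2),s['clock'],tolocal(s['eef_pos']),s['contact_force'])
print(Ro.from_euler('xyz',s['tcp_rot']).inv().apply(-EX)/200*10)
im=grab('side'); k=im[180:360,225:485]
cv2.imwrite('pics/s2.png',cv2.resize(k,None,fx=3,fy=3,interpolation=cv2.INTER_CUBIC)[:,:,::-1])
for n in('telltale','index','drive','bar','guard'):
    for m in imaging.mark_of('side',n)[:1]: print(n,m)
```

```text
[-3.13921102  0.69384183 -2.91841063] [-0.42  0.56  2.21  2.05  0.45  2.1 ] 9.65 [37.27323773  3.02414281 30.34712647] [0.20364221 0.70696677 0.0585154 ]
[ 3.84395374e-02  8.73743179e-05 -3.19749016e-02]
telltale {'xy': [353.3, 277.0], 'conf': 0.64}
index {'xy': [328.5, 274.7], 'conf': 0.52}
drive {'xy': [355.1, 269.1], 'conf': 0.8}
bar {'xy': [252.6, 294.1], 'conf': 0.88}
guard {'xy': [238.2, 225.0], 'conf': 0.95}
```

View pics/s2.png

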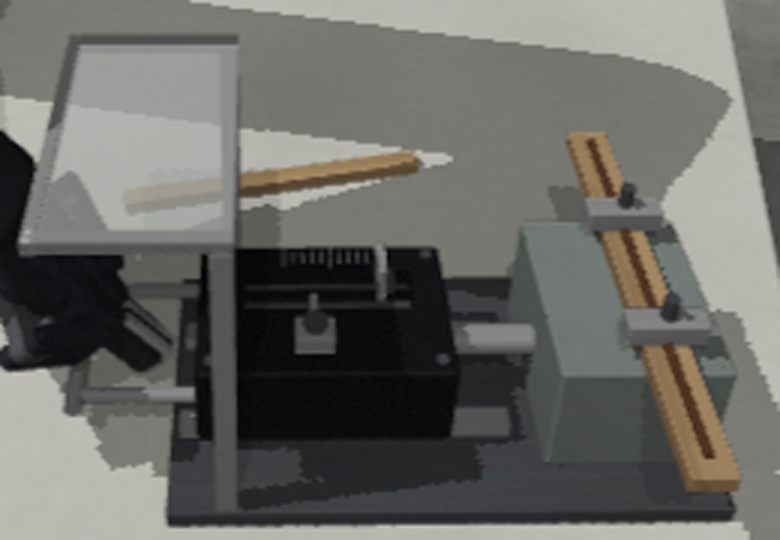

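The fingers are inside the D, behind the crosspiece. The tell-tale is at crop (382,270) and the index nose at (313,300). I'll start drawing slowly, since roughly 38 mm of gap makes 20 mm safe.

Request:
step_arm --moves '[[[0, 0, 0], [0.0096, 0, -0.008], -1], [[0, 0, 0], [0.0192, 0, -0.016], -1], [[0, 0, 0], [0.0288, 0, -0.024], -1], [[0, 0, 0], [0.0384, 0, -0.032], -1], [[0, 0, 0], [0.048, 0, -0.04], -1], [[0, 0, 0], [0.0576, 0, -0.048], -1], [[0, 0, 0], [0.0672, 0, -0.056], -1], [[0, 0, 0], [0.0768, 0, -0.064], -1]]'

```text
clock: 10.75
eef_pos: [583.4, -130.3, 31.6]
tcp_rot: [-3.141, 0.696, -2.923]
contact_force: [4.4, 0.9, -1.0]
opening: -0.002
grasp_force: 1.8
```

```bash
cat >> h.py <<'E'
def fx(s): return round(float(np.dot(s['contact_force'],EX)),2)
def avg(n=4):
    S=[];F=[]
    for i in range(n):
        F.append(grab('side').astype(float)); s=telemetry.sense(); S.append(fx(s))
    return np.mean(F,0).mean(2),S,s
E
python3 - <<'E'
from h import *
g,S,s=avg(3);np.save('g1.npy',g)
print(s['clock'],tolocal(s['eef_pos']).round(2),S,s['contact_force'].round(1))
for n in('telltale','index','drive','bar','gauge'):
    for m in imaging.mark_of('side',n)[:1]: print(n,m)
print(g[256:306:2,300:362].round(0).astype(int).tolist())
E
```

```text
10.9 [16.81  2.54 31.54] [3.98, 3.85, 3.84] [3.7 1.2 1.8]
telltale {'xy': [344.4, 276.6], 'conf': 0.38}
index {'xy': [321.8, 277.7], 'conf': 0.57}
bar {'xy': [244.2, 294.4], 'conf': 0.77}
gauge {'xy': [325.7, 308.5], 'conf': 0.61}
[[138, 139, 122, 79, 68, 80, 93, 93, 93, 93, 93, 93, 93, 93, 93, 93, 93, 93, 105, 121, 120, 120, 120, 120, 120, 120, 120, 120, 120, 120, 119, 119, 119, 120, 120, 119, 120, 120, 120, 120, 119, 119, 120, 120, 120, 120, 120, 121, 121, 121, 120, 119, 119, 118, 118, 119, 120, 120, 120, 119, 119, 119], [132, 133, 117, 78, 68, 80, 93, 93, 94, 94, 93, 93, 93, 93, 93, 94, 94, 93, 106, 121, 121, 121, 121, 120, 120, 120, 120, 120, 120, 120, 120, 120, 120, 120, 120, 120, 121, 120, 121, 121, 121, 121, 121, 120, 120, 120, 120, 120, 119, 119, 120, 120, 119, 118, 118, 119, 119, 118, 118, 118, 118, 119], [126, 126, 112, 77, 68, 82, 95, 95, 94, 94, 94, 93, 93, 94, 94, 94, 94, 95, 107, 121, 121, 121, 121, 121, 120, 120, 120, 120, 119, 120, 120, 120, 120, 120, 120, 119, 119, 119, 119, 119, 119, 119, 108, 89, 98, 112, 120, 120, 121, 121, 120, 120, 120, 120, 119, 120, 119, 119, 
[... 4690 characters left out ...]
, 9, 11, 11, 9, 12, 12, 12, 12, 11, 10, 11, 11, 12, 11, 12, 12, 11, 11, 11, 11, 11, 10, 11, 11, 11, 11, 11, 11, 11, 11, 11, 12, 12, 11, 11, 12, 11, 11, 10, 10, 11, 12, 11, 10, 12, 11, 11, 11, 11, 12, 15, 20], [86, 86, 82, 60, 9, 8, 7, 8, 9, 9, 12, 11, 13, 10, 11, 11, 11, 12, 12, 11, 12, 11, 10, 12, 11, 12, 10, 12, 12, 9, 12, 12, 12, 11, 11, 11, 11, 10, 9, 11, 11, 13, 10, 11, 11, 11, 11, 12, 12, 12, 11, 11, 11, 12, 12, 11, 11, 12, 11, 15, 20, 20], [85, 86, 82, 61, 14, 15, 15, 16, 16, 18, 22, 21, 21, 22, 22, 21, 21, 22, 21, 21, 21, 21, 21, 21, 22, 21, 21, 21, 21, 21, 22, 22, 21, 21, 22, 22, 21, 22, 21, 21, 21, 21, 21, 21, 21, 22, 21, 22, 21, 20, 21, 22, 21, 21, 22, 22, 22, 22, 21, 21, 24, 27]]
```

```bash
cat >> h.py <<'E'
def plane_y(c,uv,y):   # intersect ray with local plane y
    o,d=ray(c,uv); t=(y-(o-BAR)@EY)/(d@EY); return tolocal(o+t*d)
def cen(g,row,lo,hi,bg=None):
    v=g[row,lo:hi]; b=min(v[0],v[-1]) if bg is None else bg; w=np.clip(v-b,0,None); return lo+(w*np.arange(hi-lo)).sum()/w.sum(), w.sum()/w.max()
E
python3 - <<'E'
from h import *
g=np.load('g1.npy')
print('cam local',tolocal(np.array(imaging.calibration('side')['cam_to_world'])[:3,3]))
for r in (268,270,272,274,276,277,278,279): c,w=cen(g,r,340,349 if r<273 else 348); print('tt',r,round(c,2),round(w,2),plane_y('side',(c,r),2).round(1))
for r in (276,277,278,279,280,281,282): c,w=cen(g,r,319,327); print('ix',r,round(c,2),round(w,2),plane_y('side',(c,r),-2).round(1),g[r,319:327].round())
for r in range(274,284): print(r,g[r,339:350].round().astype(int))
# case right edge top: x at y=-45,z=70
E
```

```text
cam local [  89.98483542 -436.51345243  518.49493877]
tt 268 343.99 3.43 [140.6   2.   95.9]
tt 270 344.54 4.04 [141.6   2.   91.8]
tt 272 344.56 4.1 [141.9   2.   87.6]
tt 274 344.4 3.6 [141.8   2.   83.4]
tt 276 344.38 3.13 [142.    2.   79.2]
tt 277 344.46 3.37 [142.2   2.   77. ]
tt 278 344.0 2.8 [141.6   2.   74.9]
tt 279 343.98 2.59 [141.7   2.   72.8]
ix 276 320.92 4.51 [105.8  -2.   83.3] [31. 30. 31. 31. 27. 23. 23. 23.]
ix 277 322.48 2.89 [108.2  -2.   81.1] [12. 11. 18. 25. 26. 18. 11. 11.]
ix 278 322.52 3.06 [108.3  -2.   79. ] [12. 11. 41. 70. 72. 46. 10. 11.]
ix 279 322.57 3.11 [108.4  -2.   76.9] [10. 12. 41. 70. 72. 46. 10. 13.]
ix 280 322.51 3.09 [108.4  -2.   74.8] [20. 20. 52. 77. 73. 51. 21. 21.]
ix 281 322.73 3.03 [108.7  -2.   72.6] [39. 39. 56. 76. 83. 73. 39. 39.]
ix 282 322.72 3.06 [108.8  -2.   70.5] [37. 37. 54. 74. 81. 72. 37. 36.]
274 [21 20 20 35 63 79 71 48 37 29 21]
275 [37 38 38 39 63 81 70 46 38 38 38]
276 [24 23 23 31 63 83 69 44 36 28 24]
277 [11 12  9 23 61 83 69 42 33 21 11]
278 [11 11 10 22 59 81 65 20 10 11 10]
279 [11 12 13 20 56 79 62 15 13 12 11]
280 [21 22 26 25 41 55 45 27 27 26 25]
281 [39 39 39 39 38 38 39 38 37 38 38]
282 [37 37 37 37 37 37 34 30 30 30 30]
283 [11 10 12 10 11 10 12 10 10 12 11]
```

Request:
step_arm --moves '[[[0, 0, 0], [0.0125, 0, -0.0104], -1], [[0, 0, 0], [0.025, 0, -0.0208], -1], [[0, 0, 0], [0.0375, 0, -0.0312], -1], [[0, 0, 0], [0.05, 0, -0.0416], -1], [[0, 0, 0], [0.0625, 0, -0.052], -1], [[0, 0, 0], [0.075, 0, -0.0624], -1], [[0, 0, 0], [0.0875, 0, -0.0728], -1], [[0, 0, 0], [0.1, 0, -0.0832], -1]]'

```text
clock: 11.95
eef_pos: [558.8, -135.9, 32.0]
tcp_rot: [-3.141, 0.697, -2.923]
contact_force: [9.6, 2.0, 0.7]
opening: -0.0
grasp_force: 4.0
```

```bash
cat >> h.py <<'E'
def gap(g,tt,ix,rows=(278,279)):
    for r in rows:
        print(r,'tt',g[r,tt-6:tt+8].round().astype(int),'ix',g[r,ix-5:ix+6].round().astype(int))
E
python3 - <<'E'
from h import *
g,S,s=avg(3);np.save('g2.npy',g)
print(s['clock'],tolocal(s['eef_pos']).round(2),S,s['contact_force'].round(1))
g0=cv2.imread('pics/side0.png').mean(2)
print('start');gap(g0,353,328)
print('now 300..350')
for r in range(266,284): print(r,g[r,314:344].round().astype(int))
E
```

```text
12.1 [-8.37  2.48 32.08] [8.71, 7.76, 8.55] [8.3 1.9 0.8]
start
278 tt [ 9  8  9 38 62 77 67  9  8  7  6  9  9  9] ix [12 11  9  7 16 49 71 57 14  9  8]
279 tt [11 12 11 34 59 63 40  7 11 11 11 12 12 15] ix [10  7 10 10 20 51 72 57 15 10  9]
now 300..350
266 [10 24 36 28 24 36 28 12 39 46 12 39 53 62 82 66 22 39 47 11 40 46 12 34
 40 10 39 47 11 39]
267 [12 22 34 27 23 34 27 12 38 44 10 37 49 61 82 66 27 37 44 12 38 45 10 38
 44 12 38 45 11 38]
268 [10 12 11 12 10 11 10 12 11 10 11 13 23 60 81 68 33 12 11 11 11 12 12 12
 10 12 11 12 10 23]
269 [10 11 11 11 11 12 11 10 11 12 10 10 22 60 81 69 39 20 16 11 11 11 11 11
 11 12 12 11 11 10]
270 [10 10 11 11 11 12 12 11 12 11  9 12 25 65 90 81 50 34 23 11 11 10 10 11
 11 11 11 11 10 11]
271 [ 9 12 11 10 10 11 10 11 11 12 10 12 23 58 79 70 45 34 22 12 10 12 11 11
 11 11 11 11 11 11]
272 [ 9 11 12 11 10 11 11 11 11 12 12 11 23 60 81 70 43 32 26 11 11 10 11 11
 11 10 10 12 10 10]
273 [11 11 10 11 10 10 11 10 10 10 12 12 23 60 81 70 45 37 27 12 12 11 11 11
 11 13 12 12 11 11]
274 [15 16 15 15 17 15 14 14 15 14 15 16 27 60 82 69 43 38 30 20 20 2
[... 200 characters left out ...]
3
 22 23 22 24 24 24]
277 [ 9 11 11 10 10 10 11 17 25 26 18 12 20 58 81 68 40 34 25 11 12 12 11  9
 11 10 13 11 10 12]
278 [12 11 11 11 11 12 11 42 70 72 47 10 22 58 81 65 22 12 11 11 10 11 10 11
 11 11 12 11 12 11]
279 [12 13 13 13 12 13 13 47 75 72 47 10 19 57 79 63 15 12 11 11 13 11 12 11
 11 12 13 12 13 12]
280 [17 21 21 21 21 21 21 50 75 73 50 21 20 42 58 43 23 21 20 20 20 20 20 20
 20 23 26 26 27 26]
281 [33 39 39 39 38 39 39 56 77 83 73 38 38 38 39 39 39 38 40 39 38 39 38 39
 38 39 39 39 38 39]
282 [36 36 36 36 37 37 37 54 74 82 72 37 37 37 37 37 36 37 37 36 37 37 36 37
 37 37 37 37 37 37]
283 [11 11 12 10 11 11 12 34 49 46 38 18 13 11 11 11 11 12 12 12 10 11 11 11
 11  9 11 10 10 11]
```

Request:
step_arm --moves '[[[0, 0, 0], [0.0067, 0, -0.0056], -1], [[0, 0, 0], [0.0135, 0, -0.0112], -1], [[0, 0, 0], [0.0202, 0, -0.0168], -1], [[0, 0, 0], [0.0269, 0, -0.0224], -1], [[0, 0, 0], [0.0269, 0, -0.0224], -1]]'

```text
clock: 12.6
eef_pos: [552.3, -137.4, 32.3]
tcp_rot: [-3.141, 0.698, -2.922]
contact_force: [10.0, 2.9, 1.1]
opening: 0.0
grasp_force: 4.4
```

Run:
```python
from h import *
g,S,s=avg(3);np.save('g3.npy',g)
print(s['clock'],tolocal(s['eef_pos']).round(2),S,s['contact_force'].round(1))
for r in range(266,284): print(r,g[r,316:334].round().astype(int))
cv2.imwrite('pics/s3.png',cv2.resize(g[255:300,290:350].clip(0,110)*2.3,None,fx=10,fy=10,interpolation=cv2.INTER_CUBIC))
```

```text
12.75 [-14.95   2.44  32.26] [10.34, 10.83, 10.96] [10.4  3.5  1.3]
266 [36 28 24 36 27 11 54 82 82 70 36 12 38 46 12 40 47 11]
267 [34 27 23 34 27 12 39 69 81 69 32  9 34 40 11 38 44 11]
268 [11 11 11 11 10 11 24 60 79 64 24 13 38 45 11 12 11 11]
269 [12 11 12 10 10 11 23 60 81 66 28 19 26 26 11 10 12 10]
270 [10 11 10 10 11  9 22 67 93 78 41 36 24 10 11  9 11 10]
271 [11 10 11 11 10 11 23 59 80 67 39 35 24 11 12 10 11 12]
272 [12 11 10 11 11 11 24 60 81 67 39 34 25 10 11 12 11 11]
273 [12 11 10 11 11 11 17 57 81 68 41 35 25 11 11 12 11 12]
274 [15 14 15 16 15 15 20 58 82 70 42 37 29 20 20 19 20 20]
275 [38 38 39 38 38 38 42 64 81 70 42 38 37 38 38 38 39 38]
276 [30 30 30 30 31 30 35 61 80 70 42 36 28 24 23 24 23 24]
277 [11 12 11 11 11 16 34 55 74 69 40 34 24 11 11 10 11 13]
278 [11 12 10 10 11 41 70 77 77 65 18 11 12 11 11 11 13 12]
279 [11 12 11 12 12 48 75 77 76 62 11 11 12 12 12 12 11 12]
280 [20 21 20 21 21 50 75 78 67 42 20 20 20 20 19 20 21 20]
281 [39 39 39 39 39 56 77 83 73 40 39 39 38 39 39 39 39 38]
282 [36 37 37 37 37 55 74 81 72 37 37 37 37 37 37 37 37 37]
283 [11 12 11 11 14 34 49 46 38 18 14 11 11 11 12 12 11 11][ WARN:0@3.461] global loadsave.cpp:1063 imwrite_ Unsupported depth image for selected encoder is fallbacked to CV_8U.
```

View pics/s3.png

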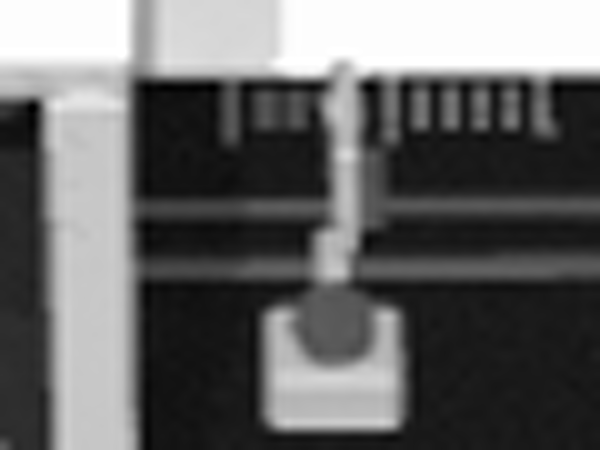

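The crop shows the tell-tale plate at col ~344 (10x) just right of the index nose at ~330. That leaves about 2.2 mm to go.

Request:
step_arm --moves '[[[0, 0, 0], [0.0035, 0, -0.0029], -1], [[0, 0, 0], [0.007, 0, -0.0058], -1], [[0, 0, 0], [0.007, 0, -0.0058], -1]]'

```text
clock: 13.05
eef_pos: [550.7, -137.8, 32.3]
tcp_rot: [-3.141, 0.698, -2.922]
contact_force: [9.5, 2.5, 1.2]
opening: 0.005
grasp_force: 4.6
```

Run:
```python
from h import *
g,S,s=avg(3);np.save('g4.npy',g)
print(s['clock'],tolocal(s['eef_pos']).round(2),S)
for r in range(266,284): print(r,g[r,316:334].round().astype(int))
```

```text
13.2 [-16.62   2.42  32.35] [10.85, 9.89, 11.26]
266 [35 28 24 36 27 19 58 82 66 42 46 11 39 46 11 39 47 11]
267 [34 27 23 34 26 18 57 81 65 44 45 11 33 40 11 37 44 11]
268 [10 10 10 11 12 19 57 79 65 26 11 11 38 44 10 11 11 11]
269 [10 11 11 12 10 18 57 81 66 28 19 15 23 27 11 10 10 12]
270 [12 11 10 12 11 23 67 93 78 43 35 25 12 10 12 10 12 11]
271 [11 10 11 10 11 18 57 81 67 40 35 24 11 12 11 12 11 10]
272 [11 11 10 10 10 18 56 80 67 39 35 24 10 10 10 12 10 11]
273 [11 11 12 10 11 17 57 81 67 39 35 24 10 12 12 11 11 12]
274 [14 15 15 16 15 19 56 81 67 39 36 27 20 20 20 20 21 19]
275 [38 38 39 38 38 38 59 81 69 39 38 37 38 37 38 37 38 38]
276 [30 30 30 30 30 31 57 80 68 39 36 29 24 24 24 24 24 24]
277 [11 11 11 11 10 27 55 70 59 37 35 24 11 11 11 10 12  9]
278 [12 11 11 11 12 42 70 77 60 16 10 12 10 10 11 10 11 10]
279 [12 13 11 12 12 48 75 78 59 17 12 11 12 11 12 12 12 12]
280 [20 19 20 20 21 50 76 74 51 20 20 20 20 20 19 21 20 20]
281 [39 39 39 39 39 57 77 83 73 39 39 38 39 38 39 39 39 39]
282 [36 37 37 37 37 55 74 81 72 37 37 37 37 37 37 37 37 37]
283 [10 11 11 10 12 34 49 46 38 18 13 11 12 12 10 10 11 10]
```

Request:
step_arm --moves '[[[0, 0, 0], [0.0025, 0, -0.0021], -1], [[0, 0, 0], [0.0025, 0, -0.0021], -1], [[0, 0, 0], [0.0025, 0, -0.0021], -1], [[0, 0, 0], [0.0025, 0, -0.0021], -1]]'

```text
clock: 13.6
eef_pos: [550.2, -137.9, 32.4]
tcp_rot: [-3.141, 0.698, -2.922]
contact_force: [10.7, 2.5, 2.4]
opening: 0.001
grasp_force: 4.7
```

Run:
```python
from h import *
g,S,s=avg(3);np.save('g5.npy',g)
print(s['clock'],tolocal(s['eef_pos']).round(2),S)
for r in (266,267,268,269,277,278,279,280,281): print(r,g[r,316:334].round().astype(int))
for c in ('side',):
  for n in('telltale','index'):
    for m in imaging.mark_of(c,n)[:1]: print(c,n,m)
```

```text
13.75 [-17.28   2.42  32.32] [10.9, 10.94, 11.11]
266 [36 28 24 35 27 41 71 81 63 39 46 10 38 46 10 40 47 11]
267 [33 27 23 34 27 41 69 80 63 37 45 10 33 39 12 38 44 10]
268 [10 11 10 11 11 41 69 80 62  9 11 11 38 45  9 11 12 11]
269 [11 11 11 12 10 40 70 81 65 18 17 12 23 27 11 12 12  9]
277 [11 11 11 11 11 32 58 73 66 37 30 15 11 11 11 11 11 11]
278 [12 11 11 11 11 41 70 80 64  9 12 11 11 11 11 10 11 12]
279 [12 12 12 12 12 48 75 79 62 10 11 13 12 11 11 12 11 11]
280 [20 20 20 21 21 50 76 73 51 21 20 20 20 20 20 20 20 21]
281 [39 39 39 38 39 57 77 83 73 39 39 39 38 39 38 38 38 39]
side telltale {'xy': [324.7, 276.6], 'conf': 0.5}
side index {'xy': [322.3, 275.1], 'conf': 0.47}
```

The tell-tale and index profiles now coincide to within about 0.15 px (0.2 mm). Next I hold for over 1 s, then ease home.

Request:
step_arm --moves '[[[0, 0, 0], [0, 0, 0], -1], [[0, 0, 0], [0, 0, 0], -1], [[0, 0, 0], [0, 0, 0], -1], [[0, 0, 0], [0, 0, 0], -1], [[0, 0, 0], [0, 0, 0], -1], [[0, 0, 0], [0, 0, 0], -1], [[0, 0, 0], [0, 0, 0], -1], [[0, 0, 0], [0, 0, 0], -1]]'

```text
clock: 14.65
eef_pos: [550.2, -137.9, 32.4]
tcp_rot: [-3.141, 0.698, -2.922]
contact_force: [10.6, 2.5, 1.7]
opening: -0.001
grasp_force: 4.7
```

Request:
step_arm --moves '[[[0, 0, 0], [0, 0, 0], -1], [[0, 0, 0], [0, 0, 0], -1], [[0, 0, 0], [0, 0, 0], -1], [[0, 0, 0], [0, 0, 0], -1], [[0, 0, 0], [0, 0, 0], -1], [[0, 0, 0], [0, 0, 0], -1], [[0, 0, 0], [0, 0, 0], -1]]'

```text
clock: 15.35
eef_pos: [550.2, -137.9, 32.4]
tcp_rot: [-3.141, 0.698, -2.922]
contact_force: [10.6, 2.8, 1.4]
opening: 0.0
grasp_force: 4.7
```

Request:
step_arm --moves '[[[0, 0, 0], [-0.0077, 0, 0.0064], -1], [[0, 0, 0], [-0.0154, 0, 0.0128], -1], [[0, 0, 0], [-0.023, 0, 0.0192], -1], [[0, 0, 0], [-0.0307, 0, 0.0256], -1], [[0, 0, 0], [-0.0384, 0, 0.032], -1], [[0, 0, 0], [-0.0461, 0, 0.0384], -1], [[0, 0, 0], [-0.0538, 0, 0.0448], -1], [[0, 0, 0], [-0.0614, 0, 0.0512], -1]]'

```text
clock: 16.15
eef_pos: [565.4, -134.5, 32.3]
tcp_rot: [-3.141, 0.697, -2.923]
contact_force: [7.0, 2.6, 3.6]
opening: -0.002
grasp_force: 4.1
```

Request:
step_arm --moves '[[[0, 0, 0], [-0.0077, 0, 0.0064], -1], [[0, 0, 0], [-0.0154, 0, 0.0128], -1], [[0, 0, 0], [-0.023, 0, 0.0192], -1], [[0, 0, 0], [-0.0307, 0, 0.0256], -1], [[0, 0, 0], [-0.0384, 0, 0.032], -1], [[0, 0, 0], [-0.0461, 0, 0.0384], -1], [[0, 0, 0], [-0.0538, 0, 0.0448], -1], [[0, 0, 0], [-0.0614, 0, 0.0512], -1]]'

```text
clock: 16.95
eef_pos: [580.6, -131.0, 32.1]
tcp_rot: [-3.141, 0.697, -2.923]
contact_force: [4.0, 1.0, 6.5]
opening: -0.002
grasp_force: 3.6
```

Run:
```python
from h import *
g,S,s=avg(2)
print(s['clock'],tolocal(s['eef_pos']).round(2),S,s['contact_force'])
for m in imaging.mark_of('side','bar')[:1]: print(m)
```

```text
17.05 [14.04  2.49 32.11] [4.73, 4.53] [4.52151482 0.53150844 5.44711896]
{'xy': [242.8, 295.9], 'conf': 0.7}
```

Request:
step_arm --moves '[[[0, 0, 0], [-0.0061, 0, 0.0051], -1], [[0, 0, 0], [-0.0123, 0, 0.0102], -1], [[0, 0, 0], [-0.0184, 0, 0.0154], -1], [[0, 0, 0], [-0.0246, 0, 0.0205], -1], [[0, 0, 0], [-0.0307, 0, 0.0256], -1], [[0, 0, 0], [-0.0369, 0, 0.0307], -1], [[0, 0, 0], [-0.043, 0, 0.0358], -1], [[0, 0, 0], [-0.05, 0, 0.042], -1]]'

```text
clock: 17.9
eef_pos: [591.9, -128.1, 30.7]
tcp_rot: [3.141, 0.693, -2.924]
contact_force: [-0.2, 0.2, 0.4]
opening: 0.001
grasp_force: 0.0
```

Run:
```python
from h import *
g,S,s=avg(3);np.save('g6.npy',g)
print(s['clock'],tolocal(s['eef_pos']).round(2),S,s['contact_force'])
for m in imaging.mark_of('side','bar')[:1]: print(m)
for r in (267,268,269,278,279,280): print(r,g[r,316:334].round().astype(int))
for f in('g1.npy','g6.npy'): print(np.load(f)[316,240:262].round().astype(int), np.load(f)[272,336:352].round().astype(int))
```

```text
18.05 [26.01  2.76 31.02] [-0.06, 0.08, 0.62] [0.5600939  0.35556484 1.01229056]
{'xy': [245.5, 294.7], 'conf': 0.59}
267 [33 26 22 34 27 41 69 79 63 37 44 10 48 57 10 37 44 10]
268 [11 12 11 12 11 40 69 79 63  9 11 11 38 45 12 11 11 12]
269 [10 10 11 10 10 37 68 80 64  9 10 10 23 26 10 11 12 11]
278 [12 10 11 11 11 40 69 80 65 11 10 12 11 12 10 11 12 11]
279 [12 12 11 12 11 42 70 79 63 10 10 12 12 11 10 12 10 11]
280 [20 21 20 20 20 51 77 73 51 20 20 21 20 19 20 20 20 20]
[ 81  81  81  85 105 122 122 111  95  94  94  95  95  95  95  95  95  95
  95  95  96  95] [10 11 11 10 11 11 33 65 80 74 55 33 21 11 10 12]
[ 80  80  81  81  81  91 112 122 113  96  94  95  95  95  95  95  95  95
  95  95  95  95] [11 10 11 11 10 10 12 12 10 10 14 28 37 33 19 11]
```

Force is back to zero, the bar is home and the tell-tale has stayed level. I'll withdraw along the tool axis.

Request:
step_arm --moves '[[[0, 0, 0], [0, 0, -0.06], -1], [[0, 0, 0], [0, 0, -0.14], -1], [[0, 0, 0], [0, 0, -0.25], -1], [[0, 0, 0], [0, 0, -0.4], -1], [[0, 0, 0], [0, 0, -0.55], -1], [[0, 0, 0], [0, 0, -0.7], -1], [[0, 0, 0], [0, 0, -0.8], -1], [[0, 0, 0], [0, 0, -0.8], -1]]'

```text
clock: 18.9
eef_pos: [491.9, -151.0, 155.9]
tcp_rot: [-3.138, 0.696, -2.922]
contact_force: [0.5, 0.0, -0.2]
opening: 0.001
grasp_force: 0.0
```

Run:
```python
from h import *
g,S,s=avg(3)
print(s['clock'],tolocal(s['eef_pos']).round(2),S,s['qvel'].round(3))
for r in (267,268,269,278,279,280): print(r,g[r,316:334].round().astype(int))
print(g[316,240:262].round().astype(int), g[272,336:352].round().astype(int))
grab('side','s9')
```

```text
19.05 [-76.08   2.78 153.89] [-0.38, 0.44, 0.31] [ 0.008  0.02  -0.001 -0.001  0.001  0.005]
267 [32 25 21 32 25 38 66 77 61 35 43  9 46 54  8 36 42 10]
268 [10  8 11 10  9 38 67 76 60  8  9 10 36 43  7 11 10 10]
269 [10 12 11  9 11 35 65 78 61  9 10 11 21 25 10 11  9 10]
278 [ 9 10 11 10 10 39 67 77 62  9 10 10 10 11  9  9 11 10]
279 [11 10 10 11 11 39 67 76 60 11 10 11 10  9 11 12 10 10]
280 [19 19 19 19 19 49 74 70 49 20 19 18 19 19 19 19 18 19]
[ 80  80  82  83  83 112 159 179 172 160 158 159 160 160 142 101 101 101
 101 101  98  92] [ 9 11  9 10 10 11 10  9 10 10 12 25 36 31 18 10]
```

View pics/s9.png

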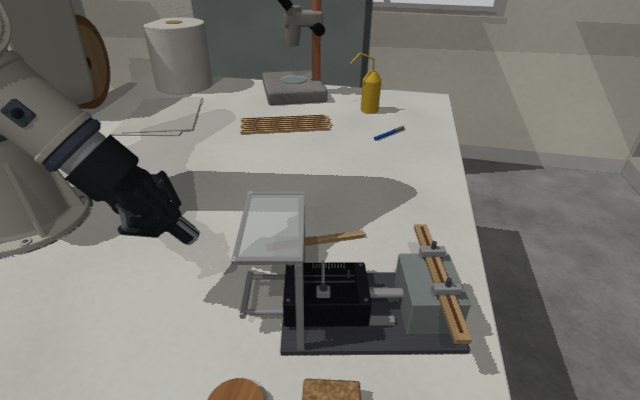

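The final view shows the gripper clear at (190,235), the bar home at (248,295) and the tell-tale level with the index at (322,280). The stick, disc and sander are undisturbed.

```bash
python3 -c "
from rig import r
print(r.sign_off())"
```

```text
the job is handed in; nothing more can be done
None
```

The proof-load is done and handed in: I held the bar for over 1.5 s with the tell-tale level with the index (within about 0.3 mm by camera), eased it fully home and backed the gripper clear; the tell-tale stayed level.

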